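# Set the chilli portioner's gate slide up to its clip, play taken up

## Task

Set the slide of the red-knobbed spice portioner to its blue clip. The knob has play in its brass carriage, so first draw the slide away from the hopper until the pointer is a good 30 mm clear past the clip, then bring it back up towards the hopper until the pointer stands at the clip, and let go with the knob still up against the hopper end of its slot. Leave the green-knobbed portioner's setting alone.

Things in the scene. Friction and masses are not known exactly. Their poses are not given: they have to be found in the camera images.
- red_knob_top (a point): Top centre of the red knob, 26 x 26 mm square, top 105 mm above the counter, 43 mm clear above the brass carriage (66 x 46 mm). x: along the slide to the hopper, y: to the scale side, z up. Slides along x only; loose in the carriage's slot by 10 mm each way from mid-slot (under 1 N), it drags the carriage along (3 N, stays where left) only when it bears on a slot end.
- red_pointer (a point): Tip of the carriage's black pointer, 60 mm above the counter, 40 mm to the +y side of the knob's line, at the carriage's middle: with the knob mid-slot both have the same x. Axes as the knob. Its place along x is the setting; 150 mm travel over a white scale with 10 mm divisions. Starts 25 mm or more on the hopper side of the clip.
- red_clip: Blue clip, the mark: 8 mm long on the slide, 10 mm high, on the deck's edge. Origin: middle of its length, at deck level (50 mm up), 49 mm to the +y side of the knob's line. Axes as the knob. 40 mm or more of travel lie beyond it. The fixed wooden portioner is 360 x 110 x 50 mm; its red-banded hopper (92 mm wide, top 121 mm up) stands at the +x end, 35 mm or more from the knob at the start.
- green_knob_top (a point): Top centre of the green knob of the other portioner, equal but for its green knob and hopper band, with a clip of its own. A bystander: its setting stays as it is. Red and green may stand left or right.

How it is judged (in metres and radians):
On the way:
1. the red pointer is drawn at least 20 mm past the clip, on the side away from the hopper (x of red_pointer in the frame of red_clip below -0.02 m), for 0.1 s.
At the end, for the whole second after the job is handed in: The red pointer stands within 10 mm of the clip's middle along the slide, and the red knob is in the hopper half of its play (within 10 mm of bearing on the hopper end of its slot) (x of red_pointer in the frame of red_clip between -0.01 and 0.01 m and x of red_knob_top in the frame of red_pointer above 0 m); the robot touches nothing.
It fails at once if the green knob is moved more than 10 mm (distance of green_knob_top from where it was at the start of the episode above 0.01 m).
It also fails if it takes over 38 s, if anything falls off the work surface, if the arm or the gripper's body presses on something with over 40 N, if the wrist force passes 120 N, or if a joint passes its speed limit or range.

## Robot

A 6-joint arm with a two-finger parallel gripper is mounted at the origin on the work surface. World frame = base frame: x ahead of the robot, y to its left, z up, the work surface at z = 0. Lengths are in mm, angles in rad, forces in N, time in s.
With the tool pointing down it reaches from about 350 to 975 mm from the base axis. Payload 7.1 kg.
Tool frame: the origin (TCP) lies at the very end of the fingers, on their centre line; the grasp point (between the pads) lies 19 mm behind it; z points along the fingers, y is the direction in which the jaws open and shut (so a half turn about z gives the same grasp; the last joint's range is limited). The gripper opens to 88 mm and grips with 3 to 60 N. Pads are 20 mm wide; open, the fingers measure 115 mm over their backs; the gripper's body (75 mm by 178 mm) begins 61 mm behind the grasp point.
Start: joints at [-1.194, 0.423, 1.63, -0, 1.089, -0.019], TCP at [240.982, -576.656, 222.675] pointing down, gripper open.
Joint ranges: [-3, 3], [-0.9, 2.11], [0.09, 2.58], [-1.31, 4.45], [0.11, 2.69], [-2.54, 2.54]. Speed limits (rad/s): [2.39, 2.39, 3.01, 3.14, 3.14, 3.14].

## Interface

Orientations are given as a rotation vector (axis times angle).
In Python, from workcell import ctrl, imaging gives the robot as it stands. The module is installed in compiled form; this text tells all that it offers.
- The arm moves only by the shell command python3 -m pendant 'ROWS'. ROWS is JSON, a list of rows, each an object with "turn": the turn, a rotation vector about the world's x, y, z in rad, a list of three; "dp": the shift along the world's x, y, z in m, a list of three; "claw": the finger opening in m, from 0 to 0.0878. A call has 1 to 8 rows; each row is the pose to reach, as a shift and turn from the pose commanded when the call began; what a row does not reach only later rows make up. A row lasts 1/10 s, in which the tool goes at most 50 mm and 8.59 degrees, less where a joint would pass 70% of its speed; a pose out of reach is approached as far as the arm can. A call with a gripper value outside its range is refused whole. The fingers move at their own pace and stop on an object; the grip force is fixed at half the most. Time passes only in rows, so rows that repeat a pose let the fingers close. It gives the time, the measured TCP pose, the force and the opening at its end, in the units of the state.
- ctrl.get_obs(): the state, without advancing time (a new reading comes with each control period).
- imaging.get_image(name): name is "side" or "top" or "wrist"; returns a dict with "pixels" (480x640x3 uint8, blue, green, red), "fov_y" (degrees; the focal length in pixels is half the picture's height over the tangent of half this angle, whatever the lens; pixels are square), "cx", "cy" (the principal point, pixels), "k1" (the pictures are not rectified: a ray, as slopes to the right and down, at radius r is drawn at 1 + k1 r^2 times it, then the intrinsics apply), "xyz" and "rotation" of the camera in the world. Camera axes: x right, y up, looking along -z (the intrinsics and any distortion apply to the point x, -y, -z); pixel columns grow to the right and rows downward; lengths in mm; the calibration is good to about 2 mm. A picture is of the moment at which its call begins. There is no depth.
- ctrl.close_job(): hands the job in, once; it reports no verdict.
The state is a dict: "t": time; "qpos": joint angles; "qvel": joint speeds; "joint_torque": joint torques, N m; "ee_pos": TCP position; "orientation": TCP orientation; "ft_force": force on the tool from outside, world axes, zero at the start; "moment": the same for the moment, N m; "width": finger opening in mm.
Only numpy, scipy, OpenCV 4.12 (cv2) and the standard library are available. Lean on these libraries where they do the work, as an engineer would, in place of code of your own. Each camera call takes 0.05 s, during which the arm holds its last target.

## Working session

There is one attempt and no reset: what is moved stays moved. The work goes in short steps, Python scripts to look and compute and a shell command to move; the robot and the scene stay as the last step left them, time stands still between calls to the robot, and variables do not carry over. Pictures are saved under pics/ and viewed, and the job is handed in when it is done.

```bash
mkdir -p pics
cat > h.py <<'E'
import numpy as np, cv2
from workcell import ctrl, imaging
from scipy.spatial.transform import Rotation as R
def rot(r):
    r=np.array(r,float)
    return r if r.shape==(3,3) else R.from_rotvec(r).as_matrix() if r.size==3 else R.from_quat(r).as_matrix()
def get(n,save=None):
    d=imaging.get_image(n)
    if save: cv2.imwrite('pics/'+save,d['pixels'])
    return d
def K(d):
    f=240/np.tan(np.radians(d['fov_y'])/2); return np.array([[f,0,d['cx']],[0,f,d['cy']],[0,0,1.]])
def ray(d,u,v):
    p=cv2.undistortPoints(np.array([[[u,v]]],float),K(d),np.array([d['k1'],0,0,0,0.]))[0,0]
    return np.array(d['xyz'],float), rot(d['rotation'])@np.array([p[0],-p[1],-1])
def onz(d,u,v,z):
    o,r=ray(d,u,v); return o+r*(z-o[2])/r[2]
def proj(d,P):
    c=rot(d['rotation']).T@(np.array(P,float)-np.array(d['xyz'],float)); x=c[0]/-c[2]; y=-c[1]/-c[2]
    s=1+d['k1']*(x*x+y*y); k=K(d); return k[0,0]*x*s+k[0,2],k[0,0]*y*s+k[1,2]
E
python3 - <<'E'
from h import *
for n in ['top','side','wrist']:
    d=get(n,n+'0.png'); print(n,{k:v for k,v in d.items() if k!='pixels'})
print(ctrl.get_obs())
E
```

```text
top {'fov_y': 47.86409003043311, 'cx': 318.6151952845789, 'cy': 244.51895535003095, 'k1': -0.09793976367239439, 'xyz': array([417.66882519,   9.43628677, 809.59776714]), 'rotation': array([ 0.08530668, -0.13549743, -1.5479515 ])}
side {'fov_y': 54.933559224288054, 'cx': 323.1551554734835, 'cy': 238.97041473893157, 'k1': 0.011197983754841547, 'xyz': array([241.65124917, 524.62236167, 509.70985111]), 'rotation': array([ 0.30820486, -1.29260915, -2.39716694])}
wrist {'fov_y': 61.64460181138238, 'cx': 328.5067924778845, 'cy': 243.19556874201703, 'k1': -0.024328194440396328, 'xyz': array([ 313.33327914, -544.80338903,  383.81541899]), 'rotation': array([-0.25232898,  0.16888443, -1.16613591])}
{'t': 0.15, 'qpos': array([-1.19401770e+00,  4.23638137e-01,  1.63047669e+00, -4.25305949e-05,
        1.08863167e+00, -1.89935072e-02]), 'qvel': array([-0.00145319,  0.00133437, -0.00303072,  0.00133432, -0.00071282,
       -0.00050508]), 'joint_torque': array([-3.78139384e-05, -5.44982958e+01, -2.73918808e+01,  6.43990352e-02,
        2.03683635e-02, -5.36962875e-05]), 'ee_pos': array([ 240.81167615, -576.28700439,  222.11208133]), 'orientation': array([-3.07916965e+00, -6.17436471e-01,  3.80600433e-04]), 'ft_force': array([ 0.14601409,  0.26707851, -0.05429853]), 'moment': array([-0.04242681, -0.02650822, -0.03353046]), 'width': 87.90482603656771}
```

View pics/top0.png

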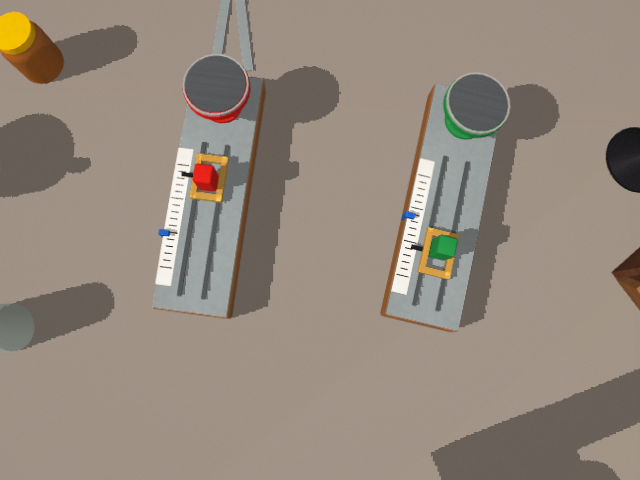

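View pics/side0.png

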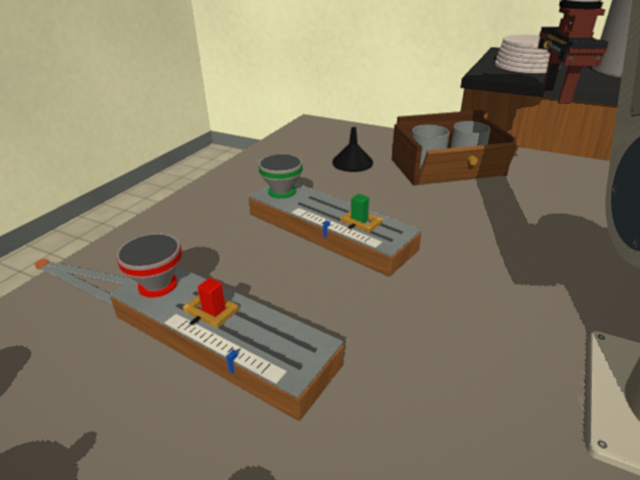

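Red portioner is on the left in the top view: knob about (205,176), pointer tip about (182,174), blue clip about (164,233). The hopper is at the upper end. I'll measure these next.

Run:
```python
from h import *
d=get('top'); s=get('side')
im=d['pixels']
def masks(im):
    b,g,r=[im[...,i].astype(int) for i in range(3)]
    return dict(red=(r>90)&(g<50)&(b<50),blue=(b>100)&(r<80)&(g<120),white=(b>170)&(g>170)&(r>170),black=(r<35)&(g<35)&(b<35),green=(g>80)&(r<60)&(b<80))
for n,D in (('top',d),('side',s)):
  for k,m in masks(D['pixels']).items():
    c,l,st,ce=cv2.connectedComponentsWithStats(m.astype(np.uint8))
    for i in range(1,c):
      if 20<st[i,4]<5000 : print(n,k,st[i],ce[i].round(1))
cr=im[130:320,140:270]; cv2.imwrite('pics/c0.png',cv2.resize(cr,None,fx=3.1,fy=3.1,interpolation=cv2.INTER_CUBIC))
cr=s['pixels'][260:400,150:330]; cv2.imwrite('pics/c1.png',cv2.resize(cr,None,fx=4,fy=4,interpolation=cv2.INTER_CUBIC))
```

```text
top red [195  81  55  42 287] [228.2 112.7]
top red [193 164  25  27 552] [205.2 177.1]
top blue [402 211  13   9  74] [407.8 215.2]
top blue [159 229  11   8  63] [163.7 232.5]
top white [ 155  147   39  139 1994] [173.8 216.8]
top white [ 391  158   44  137 1937] [413.  226.1]
top black [ 606  128   34   64 1019] [625.4 153.3]
top green [444  94  58  45 371] [459.5 127.4]
top green [429 235  29  25 555] [442.9 247.3]
side red [570  21  20  15  98] [578.3  30.2]
side red [578  50  25   2  40] [590.8  50.5]
side red [571  56  25   8 144] [583.4  60.1]
side red [561  94  10   8  47] [565.4  98.6]
side red [119 249  63  27 369] [153.6 267.6]
side red [138 275  39  22 304] [158.6 288.8]
side red [198 278  27  39 767] [211.6 296.5]
side blue [323 221   7  16  72] [325.2 227.9]
side blue [226 350  12  23 149] [231.1 360. ]
side white [247   0  45  32 592] [271.3  10.8]
side white [287   0   8   6  23] [290.5   1.3]
side white [373  20  11   9  37] [377.6  24.4]
side white [274  31  15  12  48] [278.7  36.2]
side white [419  50   4   9  24] [420.4  53.3]
side white [431  68  10   9  49] [4
[... 303 characters left out ...]
e [344 230  19  10  61] [352.7 234.4]
side white [367 239  13   7  61] [372.8 242. ]
side white [166 315  20  14 136] [175.3 321.1]
side white [179 323  32  19 220] [194.9 332. ]
side white [204 334  35  21 247] [219.6 344.4]
side white [235 349  33  24 278] [251.  361.1]
side white [262 365  23  17 217] [273.2 373. ]
side black [560   0  42   9 259] [579.4   4.3]
side black [539  28  36  34 391] [557.3  41.1]
side black [ 462   63   98   34 1654] [512.   82.4]
side black [333 128  39  43 801] [352.3 156.8]
side black [191 317   8   7  25] [194.8 320. ]
side green [259 168  42  11 186] [280.1 174.2]
side green [269 188  27  10 141] [281.7 193.4]
side green [351 194  18  29 409] [359.7 207.7]
```

View pics/c0.png

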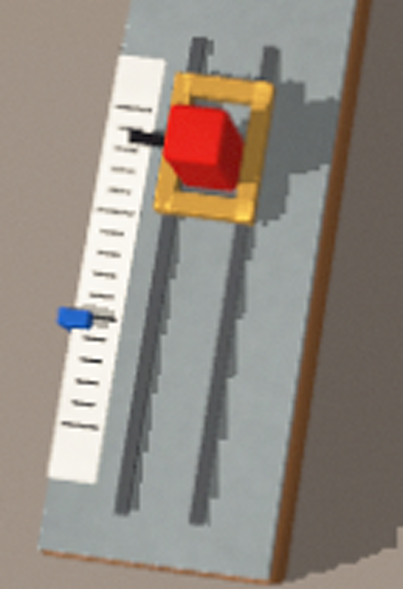

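View pics/c1.png

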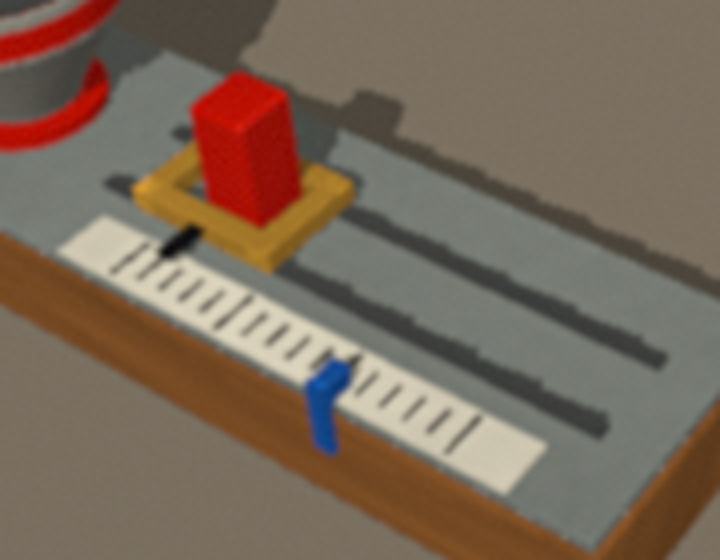

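```bash
cat >> h.py <<'E'
def whiterect(d):
    im=d['pixels']; m=(im.min(2)>170).astype(np.uint8); m=cv2.morphologyEx(m,cv2.MORPH_CLOSE,np.ones((5,5)))
    m[:,300:]=0
    cs,_=cv2.findContours(m,0,2); c=max(cs,key=cv2.contourArea)
    P=np.array([onz(d,*q,50.5)[:2] for q in c[:,0].astype(float)],np.float32)
    return cv2.minAreaRect(P)
E
python3 - <<'E'
from h import *
d=get('top'); (c,sz,a)=whiterect(d); print(c,sz,a)
b=cv2.boxPoints((c,sz,a)); e=[b[1]-b[0],b[2]-b[1]]; e=max(e,key=np.linalg.norm); e*=np.sign(e[0]); e/=np.linalg.norm(e); print('u',e,np.degrees(np.arctan2(e[1],e[0])))
v=np.array([-e[1],e[0]])
for n,u,w,z in [('knob',201.6,172.2,105),('ptr',181.8,173.9,60),('clip',163.5,232.3,60),('scale0',140+133/3.1,130+107/3.1,50.5),('scale15',140+80/3.1,130+426/3.1,50.5),('green',441,246,105),('hop',217,86,121)]:
    p=onz(d,u,w,z); print(n,p.round(1),'x',(p[:2]@e).round(1),'y',(p[:2]@v).round(1))
E
```

```text
(565.8944091796875, 192.8157958984375) (23.61945343017578, 205.90634155273438) 83.75048065185547
u [ 0.99405724 -0.10885858] -6.2495217
knob [612.3 146.4 105. ] x 592.8 y 212.2
ptr [621.7 183.3  60. ] x 598.0 y 249.9
clip [536.8 204.4  60. ] x 511.3 y 261.6
scale0 [638.3 184.8  50.5] x 614.4 y 253.2
scale15 [488.3 200.7  50.5] x 463.6 y 252.6
green [ 519.6 -175.5  105. ] x 535.6 y -117.9
hop [728.8 129.3 121. ] x 710.4 y 207.9
```

```bash
python3 -m pendant '[{"dp":[0.18,0.35,0.0],"turn":[0,0,-0.505],"claw":0.087},{"dp":[0.18,0.35,0.0],"turn":[0,0,-0.505],"claw":0.087},{"dp":[0.18,0.35,0.0],"turn":[0,0,-0.505],"claw":0.087},{"dp":[0.18,0.35,0.0],"turn":[0,0,-0.505],"claw":0.087},{"dp":[0.18,0.35,0.0],"turn":[0,0,-0.505],"claw":0.087},{"dp":[0.18,0.35,0.0],"turn":[0,0,-0.505],"claw":0.087},{"dp":[0.18,0.35,0.0],"turn":[0,0,-0.505],"claw":0.087},{"dp":[0.18,0.35,0.0],"turn":[0,0,-0.505],"claw":0.087}]'
```

```text
t: 1.1
ee_pos: [421.6, -224.6, 222.9]
orientation: [3.137, -0.171, 0.001]
ft_force: [0.1, -0.8, 0.6]
width: 86.9
```

```bash
python3 -m pendant '[{"dp":[0.1907,0.371,-0.03],"turn":[0,0,0],"claw":0.087},{"dp":[0.1907,0.371,-0.03],"turn":[0,0,0],"claw":0.087},{"dp":[0.1907,0.371,-0.03],"turn":[0,0,0],"claw":0.087},{"dp":[0.1907,0.371,-0.03],"turn":[0,0,0],"claw":0.087},{"dp":[0.1907,0.371,-0.03],"turn":[0,0,0],"claw":0.087},{"dp":[0.1907,0.371,-0.03],"turn":[0,0,0],"claw":0.087},{"dp":[0.1907,0.371,-0.03],"turn":[0,0,0],"claw":0.087},{"dp":[0.1907,0.371,-0.03],"turn":[0,0,0],"claw":0.087}]'
python3 - <<'E'
from h import *
get('wrist','w1.png'); get('side','s1.png'); print(ctrl.get_obs()['ee_pos'])
E
```

```text
t: 1.9
ee_pos: [604.0, 130.3, 193.9]
orientation: [3.137, -0.171, 0.0]
ft_force: [0.0, -0.9, -0.1]
width: 87.4
[605.53683181 133.22149183 193.56539534]
```

View pics/w1.png

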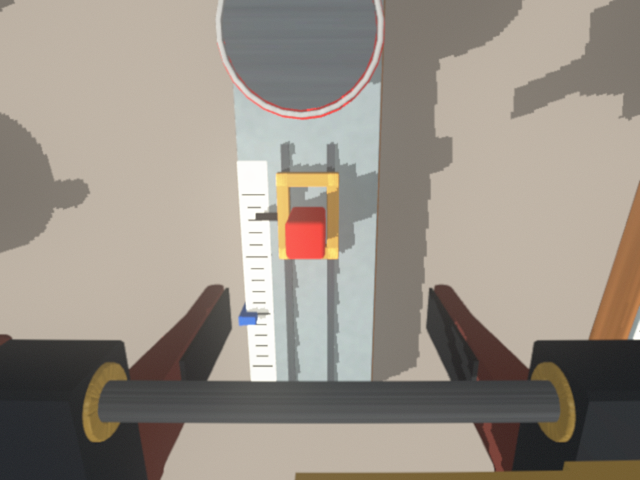

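View pics/s1.png

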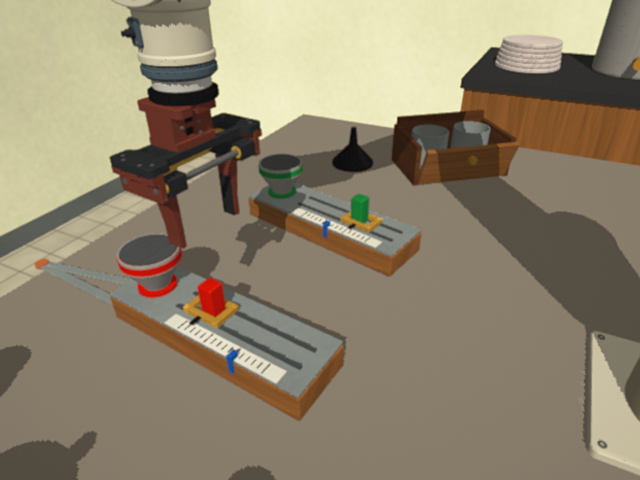

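```bash
python3 -m pendant '[{"dp":[0.0065,0.013,-0.01],"turn":[0,0,0],"claw":0.087},{"dp":[0.0065,0.013,-0.04],"turn":[0,0,0],"claw":0.087},{"dp":[0.0065,0.013,-0.07],"turn":[0,0,0],"claw":0.087},{"dp":[0.0065,0.013,-0.075],"turn":[0,0,0],"claw":0.087},{"dp":[0.0065,0.013,-0.075],"turn":[0,0,0],"claw":0.087}]'
python3 - <<'E'
from h import *
d=get('wrist','w2.png');print(ctrl.get_obs()['ee_pos'])
E
```

```text
t: 2.5
ee_pos: [609.0, 140.4, 117.9]
orientation: [3.136, -0.173, -0.004]
ft_force: [1.3, -0.4, 1.5]
width: 86.9
[609.99222629 140.66175674 119.25079116]
```

View pics/w2.png

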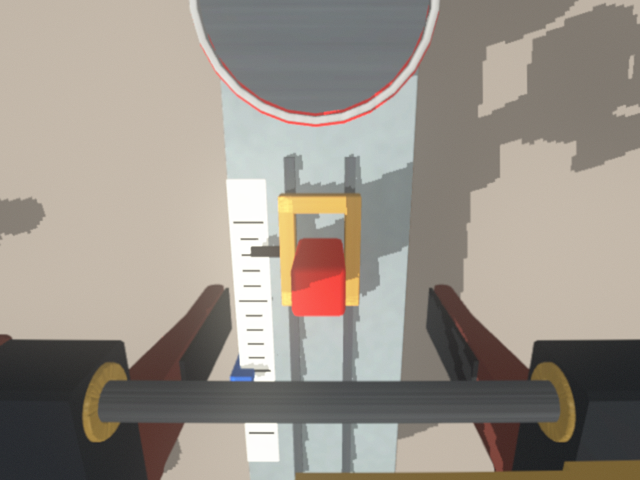

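```bash
python3 -m pendant '[{"dp":[0.002,0.0055,-0.005],"turn":[0,0,0],"claw":0.087},{"dp":[0.002,0.0055,-0.025],"turn":[0,0,0],"claw":0.087},{"dp":[0.002,0.0055,-0.042],"turn":[0,0,0],"claw":0.087},{"dp":[0.002,0.0055,-0.042],"turn":[0,0,0],"claw":0.087}]'
python3 - <<'E'
from h import *
d=get('wrist','w3.png');print(ctrl.get_obs()['ee_pos']); get('side','s3.png')
E
```

```text
t: 2.95
ee_pos: [610.6, 146.5, 75.2]
orientation: [3.136, -0.171, -0.005]
ft_force: [0.4, -0.5, -0.2]
width: 87.2
[611.21935441 146.60152986  76.18796553]
```

View pics/w3.png

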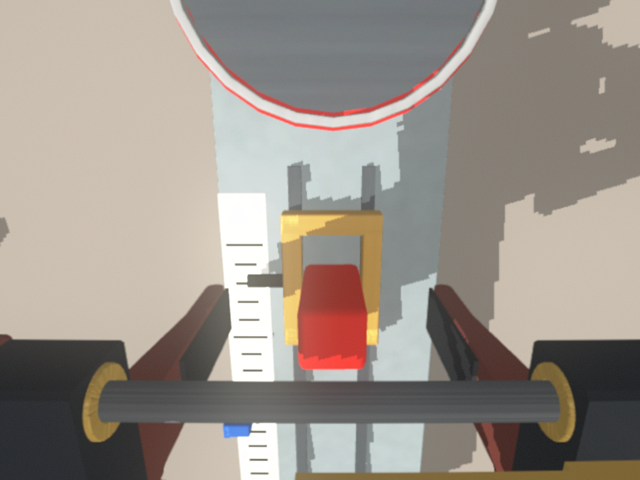

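View pics/s3.png

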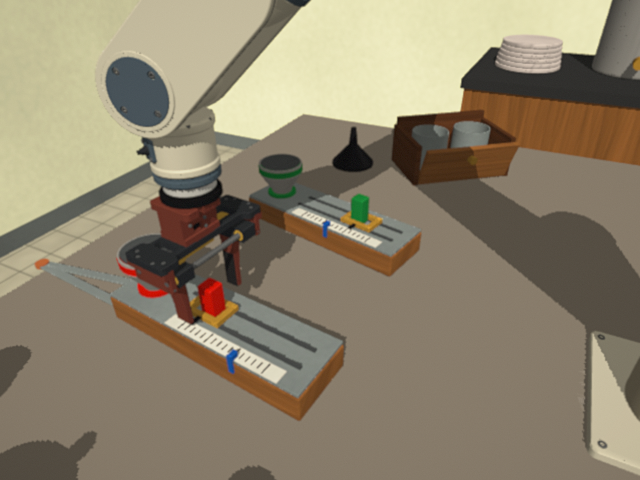

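The knob sits midway between the fingers (column 331, midpoint 328), so I'll close.

```bash
python3 -m pendant '[{"dp":[0,0,0],"turn":[0,0,0],"claw":0.015},{"dp":[0,0,0],"turn":[0,0,0],"claw":0.015},{"dp":[0,0,0],"turn":[0,0,0],"claw":0.015},{"dp":[0,0,0],"turn":[0,0,0],"claw":0.015},{"dp":[0,0,0],"turn":[0,0,0],"claw":0.015},{"dp":[0,0,0],"turn":[0,0,0],"claw":0.015},{"dp":[0,0,0],"turn":[0,0,0],"claw":0.015},{"dp":[0,0,0],"turn":[0,0,0],"claw":0.015}]'
```

```text
t: 3.85
ee_pos: [611.7, 146.0, 77.0]
orientation: [3.136, -0.17, -0.001]
ft_force: [-0.6, -18.2, 5.1]
width: 26.6
```

```bash
python3 -m pendant '[{"dp":[-0.015,0.0003,0],"turn":[0,0,0],"claw":0.015},{"dp":[-0.033,0.0022,0],"turn":[0,0,0],"claw":0.015},{"dp":[-0.052,0.0042,0],"turn":[0,0,0],"claw":0.015},{"dp":[-0.071,0.0063,0],"turn":[0,0,0],"claw":0.015},{"dp":[-0.09,0.0083,0],"turn":[0,0,0],"claw":0.015},{"dp":[-0.109,0.0104,0],"turn":[0,0,0],"claw":0.015},{"dp":[-0.122,0.0119,0],"turn":[0,0,0],"claw":0.015},{"dp":[-0.122,0.0119,0],"turn":[0,0,0],"claw":0.015}]'
python3 - <<'E'
from h import *
o=ctrl.get_obs();print(o['ee_pos'],o['ft_force'])
d=get('top','t4.png');s=get('side','s4.png');w=get('wrist','w4.png');o=ctrl.get_obs();print(o['ee_pos'],o['ft_force'])
cv2.imwrite('pics/t4c.png',cv2.resize(d['pixels'][130:320,140:270],None,fx=3.1,fy=3.1,interpolation=cv2.INTER_CUBIC))
cv2.imwrite('pics/s4c.png',cv2.resize(s['pixels'][260:400,150:330],None,fx=4,fy=4,interpolation=cv2.INTER_CUBIC))
E
```

```text
t: 4.65
ee_pos: [488.5, 158.6, 77.1]
orientation: [3.137, -0.171, -0.002]
ft_force: [-0.4, -0.7, -1.8]
width: 25.8
[488.5048619  158.6346079   77.06993724] [-0.36096095 -0.71835336 -1.84511251]
[490.14273334 158.48288826  77.05379057] [-1.0776877  -2.00079215  1.81265348]
```

View pics/t4c.png

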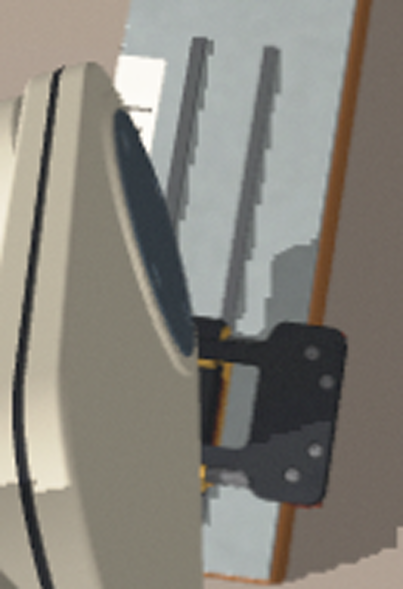

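View pics/s4c.png

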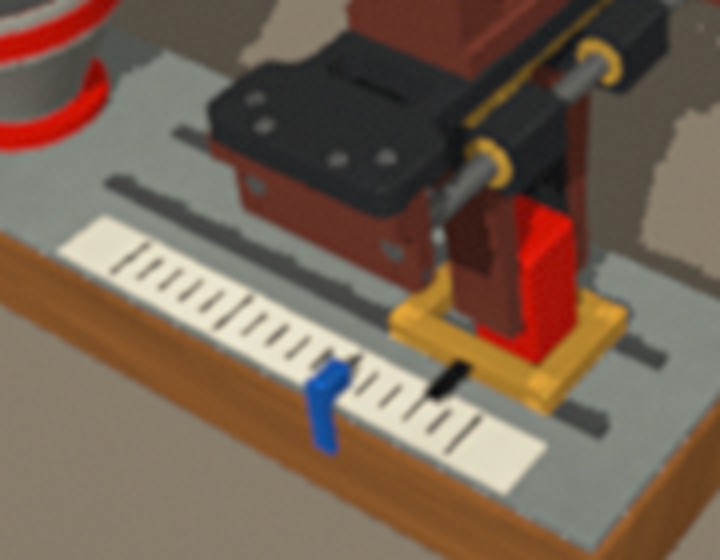

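View pics/w4.png

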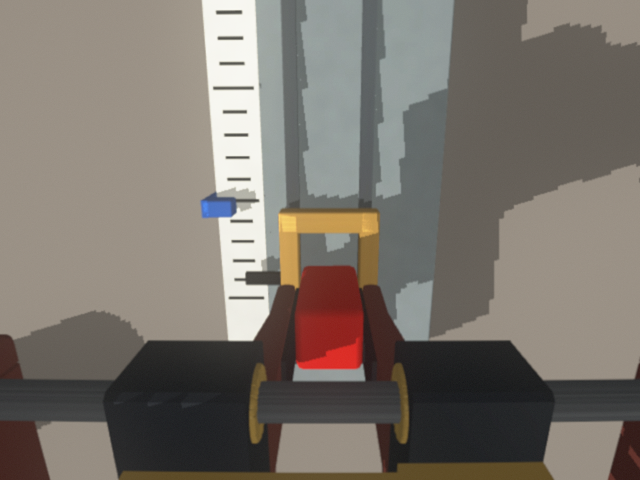

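```bash
cat >> h.py <<'E'
E0=np.array([0.99406,-0.10886]);V0=np.array([0.10886,0.99406])
def show(n,d,u,v,z):
    p=onz(d,u,v,z); print(n,p.round(1),'x %.1f y %.1f'%(p[:2]@E0,p[:2]@V0))
E
python3 - <<'E'
from h import *
s=get('side');w=get('wrist')
for n,D,u,v in [('ptr s',s,258,358.7),('clip s',s,232.3,353),('ptr w',w,246,278),('clip w',w,217,201)]: show(n,D,u,v,60)
E
```

```text
ptr s [498.9 196.3  60. ] x 474.6 y 249.5
clip s [534.  202.7  60. ] x 508.8 y 259.7
ptr w [503.1 198.2  60. ] x 478.5 y 251.8
clip w [541.1 205.1  60. ] x 515.6 y 262.8
```

```bash
python3 -m pendant '[{"dp":[0.01,-0.0011,0],"turn":[0,0,0],"claw":0.015},{"dp":[0.02,-0.0022,0],"turn":[0,0,0],"claw":0.015},{"dp":[0.03,-0.0033,0],"turn":[0,0,0],"claw":0.015},{"dp":[0.04,-0.0044,0],"turn":[0,0,0],"claw":0.015},{"dp":[0.048,-0.0053,0],"turn":[0,0,0],"claw":0.015},{"dp":[0.05,-0.0055,0],"turn":[0,0,0],"claw":0.015},{"dp":[0.05,-0.0055,0],"turn":[0,0,0],"claw":0.015}]'
python3 - <<'E'
from h import *
s=get('side','s5.png');w=get('wrist','w5.png');o=ctrl.get_obs();print(o['ee_pos'],o['ft_force'])
cv2.imwrite('pics/s5c.png',cv2.resize(s['pixels'][260:400,150:330],None,fx=4,fy=4,interpolation=cv2.INTER_CUBIC))
E
```

```text
t: 5.6
ee_pos: [541.0, 153.0, 77.1]
orientation: [-3.137, 0.172, -0.002]
ft_force: [0.3, -2.1, 2.3]
width: 25.9
[540.64144039 152.9812542   77.06275357] [ 0.14572362 -2.24801563  2.23083006]
```

View pics/s5c.png

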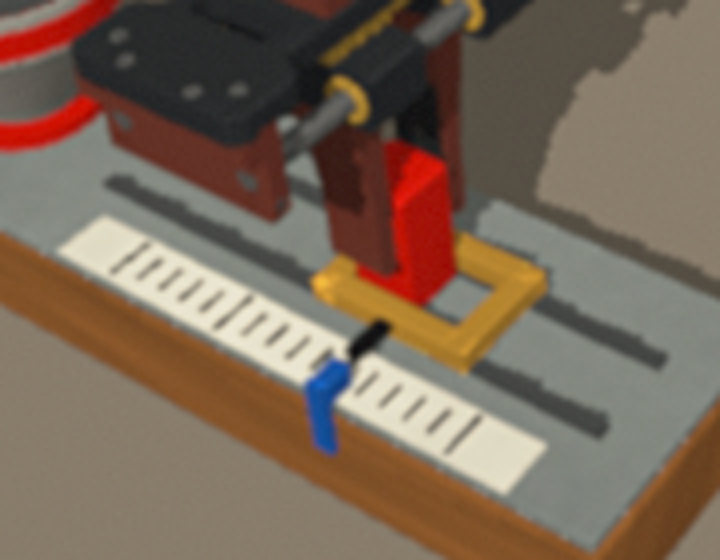

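View pics/w5.png

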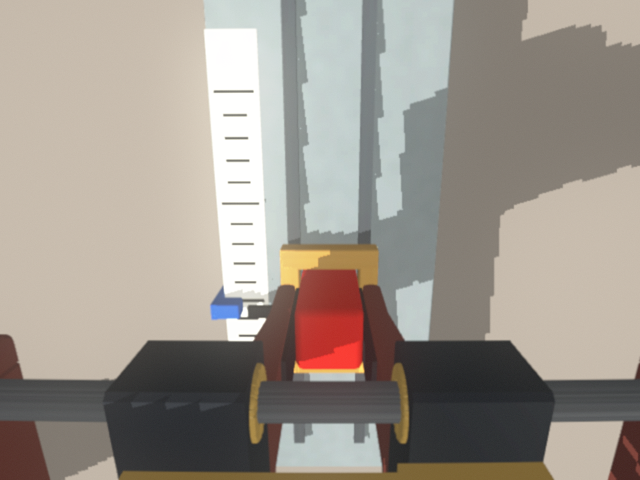

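Run:
```python
from h import *
s=get('side');w=get('wrist')
cv2.imwrite('pics/w5c.png',cv2.resize(w['pixels'][230:380,180:380],None,fx=4,fy=4,interpolation=cv2.INTER_CUBIC))
for n,D,u,v in [('ptr s',s,150+352/4,260+355/4),('clip s',s,232.3,353),('ptr w',w,248,311.5),('clip w',w,228,304.5)]: show(n,D,u,v,60)
```

```text
ptr s [531.7 193.4  60. ] x 507.4 y 250.2
clip s [534.  202.7  60. ] x 508.8 y 259.7
ptr w [535.8 194.7  60. ] x 511.4 y 251.9
clip w [540.5 203.8  60. ] x 515.1 y 261.4
```

View pics/w5c.png

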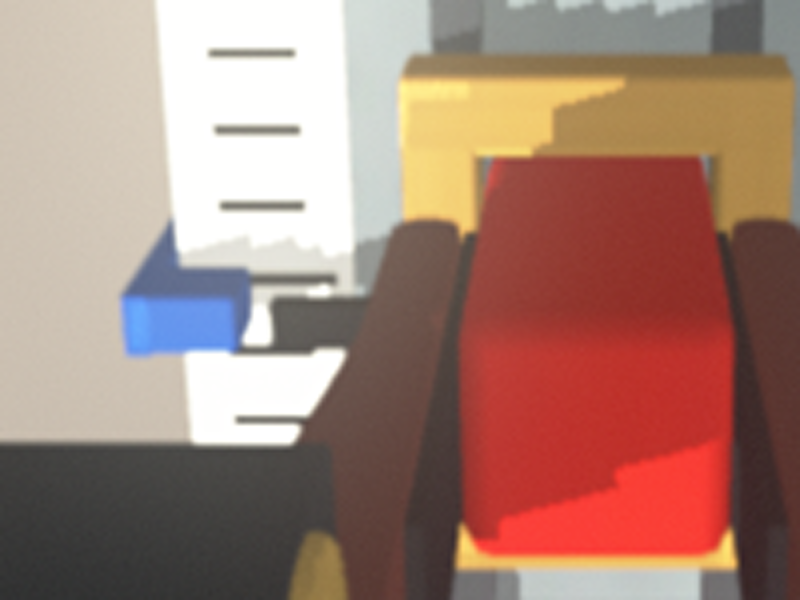

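The pointer stands level with the clip: bright clip top and pointer are both centred near row 311 in the wrist view. The knob bears on the hopper end of its slot. Releasing now.

```bash
python3 -m pendant '[{"dp":[0,0,0],"turn":[0,0,0],"claw":0.07},{"dp":[0,0,0],"turn":[0,0,0],"claw":0.07},{"dp":[0,0,0],"turn":[0,0,0],"claw":0.07},{"dp":[0,0,0],"turn":[0,0,0],"claw":0.07},{"dp":[0,0,0],"turn":[0,0,0],"claw":0.07}]'
python3 - <<'E'
from h import *
print(ctrl.get_obs()['width'])
w=get('wrist','w6.png')
E
```

```text
t: 6.3
ee_pos: [539.8, 153.1, 76.9]
orientation: [-3.137, 0.171, 0.0]
ft_force: [-0.0, 0.2, -0.6]
width: 62.4
62.412610940051394
```

View pics/w6.png

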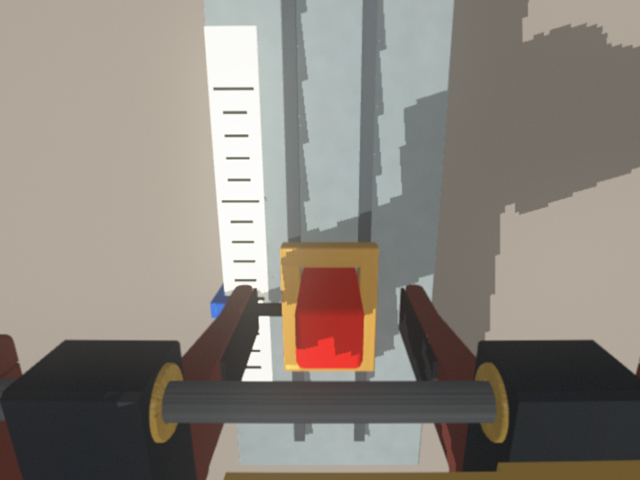

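```bash
python3 -m pendant '[{"dp":[0,0,0.02],"turn":[0,0,0],"claw":0.07},{"dp":[0,0,0.06],"turn":[0,0,0],"claw":0.07},{"dp":[0,0,0.105],"turn":[0,0,0],"claw":0.07},{"dp":[0,-0.04,0.125],"turn":[0,0,0],"claw":0.07},{"dp":[0,-0.08,0.13],"turn":[0,0,0],"claw":0.07},{"dp":[0,-0.13,0.13],"turn":[0,0,0],"claw":0.07},{"dp":[0,-0.15,0.13],"turn":[0,0,0],"claw":0.07},{"dp":[0,-0.15,0.13],"turn":[0,0,0],"claw":0.07}]'
python3 - <<'E'
from h import *
d=get('top','t7.png');s=get('side','s7.png')
a=cv2.resize(d['pixels'][130:320,140:270],None,fx=3.1,fy=3.1,interpolation=cv2.INTER_CUBIC)
cv2.imwrite('pics/t7c.png',a)
cv2.imwrite('pics/s7c.png',cv2.resize(s['pixels'][260:400,150:330],None,fx=4,fy=4,interpolation=cv2.INTER_CUBIC))
E
```

```text
t: 7.15
ee_pos: [539.8, 0.7, 207.2]
orientation: [3.136, -0.177, 0.001]
ft_force: [0.2, -0.6, -0.6]
width: 69.9
```

View pics/t7.png

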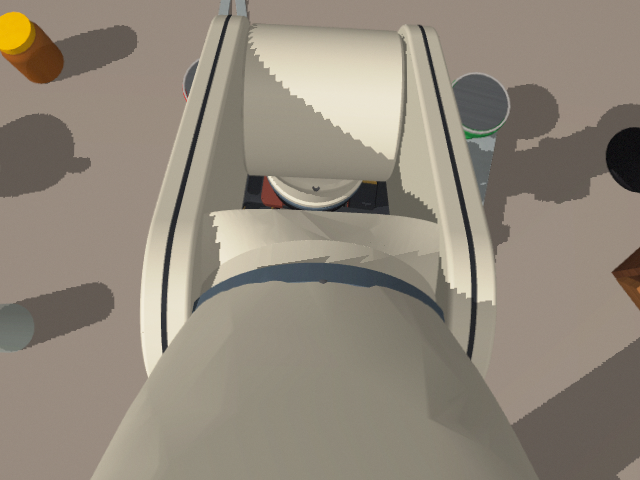

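View pics/t7c.png

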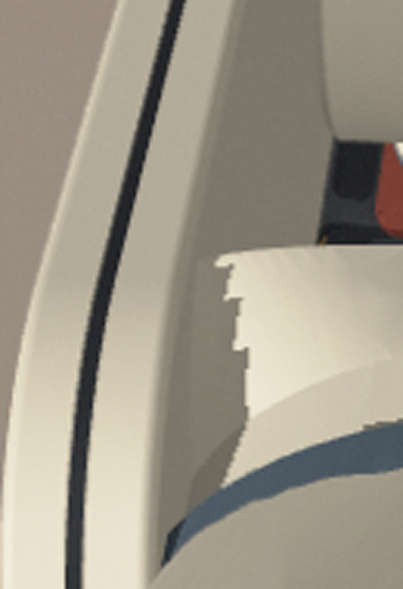

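View pics/s7c.png

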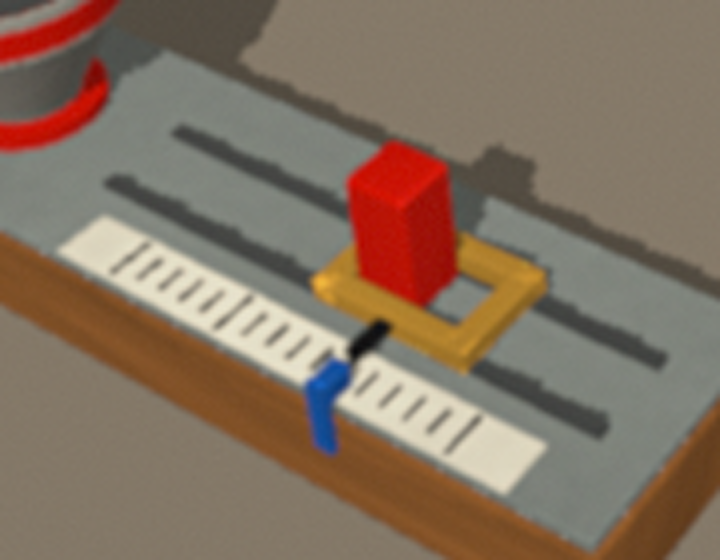

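The top view is blocked by the arm. The side view shows the pointer at the clip and the knob at the hopper end of its slot. I'll do one numeric check before handing in.

Run:
```python
from h import *
s=get('side')
show('knob',s,150+399/4,260+164/4,105); show('ptr',s,150+352/4,260+355/4,60); show('clip',s,232.3,353,60)
im=s['pixels'].astype(int); m=(im[...,1]>80)&(im[...,2]<60)&(im[...,0]<80)
c,l,st,ce=cv2.connectedComponentsWithStats(m.astype(np.uint8)); print([ce[i].round(1) for i in range(1,c) if st[i,4]>300])
```

```text
knob [538.  149.5 105. ] x 518.5 y 207.2
ptr [531.7 193.4  60. ] x 507.4 y 250.2
clip [534.  202.7  60. ] x 508.8 y 259.7
[array([359.7, 207.6])]
```

Pointer minus clip is −1.4 mm, and the knob is 11 mm towards the hopper from the pointer. The green knob's place in the picture is unchanged.

```bash
python3 -c "
from workcell import ctrl
print(ctrl.close_job())"
```

```text
the job is handed in; nothing more can be done
None
```

The red portioner's slide is set to its blue clip and the job is handed in at about 7.3 s of the 38 s allowed. No verdict is reported.

- **Method:** I gripped the red knob across the slide and drew it back until the pointer was about 34 mm (side view) to 37 mm (wrist view) past the clip. I then brought it back up towards the hopper to the clip, opened the fingers and moved the arm clear.
- **Pointer:** In the side view the pointer stands about 1.4 mm short of the clip's middle, on the side away from the hopper. In the wrist view before release, pointer and clip looked level. A first wrist reading gave −3.7 mm because I had picked the wrong point on the clip; all readings are within the 10 mm allowed.
- **Knob:** It reads about 11 mm towards the hopper from the pointer. The most possible is 10 mm, so it is at the hopper end of its slot to within camera error.
- **Green knob:** Its place in the side picture is unchanged, 359.7/207.6 against 359.7/207.7 px at the start.
- **Forces:** The only notable force read after a move was about 18 N sideways on closing the grip. It eased to near zero during the draw.
- **Check that failed:** The final top-view picture was blocked by the arm, so the last check rests on the side view alone.

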